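Lock the cup gauge with its drop pin

TASK

Lock the cup gauge's sliding carriage: take the red pin from the wooden holder, put it down through the brass guide hole until its tip stands on the strip beneath, then, feeling with the tip, slide the carriage along with it until the pin drops into the hole hidden under the cover plate, and leave the pin fully home, its knob down on the boss, and let go. Be gentle: never push on the gauge, with the pin or with the hand, harder than about 30 N (3 kg). Leave the other pins in the holder and do not disturb the crockery that stands around (mug, bowl, cup, red jar).

Things in the scene. Friction and masses are not known exactly. Their poses are not given: they have to be found in the camera images.
- gauge: Cup gauge fixed to the bench: aluminium base 120 x 460 x 10 mm, a blue block at each end, an upright steel jaw at its +y end. Origin on the bench under the rail's centre line, 15 mm to the -y side of the base's middle; own y runs along the rail, the way the carriage's joint value grows; z up.
- carriage (a joint): Travel of the white carriage, m: 0 at the gauge's -y stop, 0.095 at its +y stop; slides along the gauge's +y as it grows. Cover plate 74 x 165 mm with skirts, top 48 mm above the bench; steel jaw (110 mm wide, top 98 mm above the bench) at its +y end, 91 mm from the guide hole. Drag about 2.5 N; stays where it is left.
- guide (a point): Centre of the mouth of the guide hole, the round through-hole in the square brass boss (36 x 36 mm, top 54 mm above the bench) of the carriage; hole 14.5 mm across, 16 mm deep with a small countersink, axis vertical; its lower end is 4 mm above the strip. Moves with the carriage.
- strip_top (a point): Point on the top face, 34 mm above the bench, of the dark steel strip (44 mm wide) that runs under the carriage along the rail; right below the guide hole when travel is 0. In the strip's centre line is one round hole, 14.5 mm across, 21 mm deep, small countersink, hidden under the cover plate. Where is not known: 30 to 85 mm from this point along the gauge's +y. The strip does not shift.
- red_pin: Locking pin, 74 mm long, about 0.12 kg: steel shank 12 mm across, 38 mm long, its last 5 mm tapering to a 6 mm nose; square red knob 24 x 24 x 36 mm on top. Origin at the tip, z up to the knob, x and y square to the knob's faces. It stands in a socket of the holder, knob's underside on the holder's top 45 mm above the bench (tip at 7 mm). Which socket varies.
- red_pin_tip (a point): Tip of the red pin (same point as the pin's origin). Standing on the strip: 34 mm above the bench; fully home: about 16 mm, with the knob's underside on the brass boss.
- red_pin_knob (a point): Centre of the red knob, 56 mm from the tip.
- holder: Wooden pin holder fixed to the bench, 210 x 50 x 45 mm, three 18 mm sockets 42 mm deep in a row along its own x at -70, 0 and +70 mm. Origin under its centre.
- blue_pin: Another pin in the holder, not for this gauge: same size but shank 16 mm, knob blue. Origin at the tip.
- yellow_pin: Another pin in the holder, not for this gauge: same size but shank 16 mm, knob yellow. Origin at the tip.
- mug: Dark blue mug, 80 mm across, 90 mm tall; origin under its centre.
- bowl: Green bowl, 130 mm across, 55 mm tall; origin under its centre.
- red_jar: Red lidded jar, 80 mm across, 100 mm tall; origin under its centre.
- cup: White cup, 76 mm across, 60 mm tall; origin under its centre.

How it is judged:
On the way:
1. the red pin is through the guide hole with its tip standing on the strip (z of red_pin_tip in the frame of gauge between 0.029 and 0.0375 m and horizontal distance between red_pin_tip and guide below 0.006 m), for 0.15 s.
At the end, for the whole second after the job is handed in: Red pin home in the hidden hole through the guide hole: tip under 19.5 mm above the gauge's underside (16 mm when the knob rests on the boss), tip within 5 mm of the guide axis, upright within 0.12 rad, carriage over 20 mm along its travel, pin released and at rest (z of red_pin_tip in the frame of gauge below 0.0195 m and horizontal distance between red_pin_tip and guide below 0.005 m and angle between red_pin's own z axis and vertical below 0.12 rad and value of joint carriage above 0.02 m and linear speed of red_pin below 0.02 m/s and contact force between red_pin and the fingers below 0.1 N); the robot touches nothing.
It fails at once if the red pin is pressed against the gauge with more than 30 N (contact force between red_pin and gauge above 30 N).
It fails at once if the robot pushes on the gauge itself with more than 30 N (contact force between the arm and gauge above 30 N).
It fails at once if the fingers push on the gauge itself with more than 30 N (contact force between the fingers and gauge above 30 N).
It fails at once if another pin is moved more than 15 mm (distance of any of blue_pin, yellow_pin from where it was at the start of the episode above 0.015 m).
It fails at once if crockery is moved more than 20 mm (distance of any of mug, bowl, red_jar, cup from where it was at the start of the episode above 0.02 m).
It also fails if it takes over 72 s, if anything falls off the work surface, if the arm or the gripper's body presses on something with over 40 N, if the wrist force passes 120 N, or if a joint passes its speed limit or range.

ROBOT

A 6-joint arm with a two-finger parallel gripper is mounted at the origin on the work surface. World frame = base frame: x ahead of the robot, y to its left, z up, the work surface at z = 0. Lengths are in m, angles in rad, forces in N, time in s.
With the tool pointing down it reaches from about 0.25 to 0.775 m from the base axis. Payload 8.9 kg.
Tool frame: the origin (TCP) lies midway between the tips of the shut fingers; the grasp point (between the pads) lies 19 mm behind it; z points along the fingers, x is the direction in which the jaws open and shut, and the axes are right-handed (so a half turn about z gives the same grasp; the last joint's range is limited). The gripper opens to 85 mm and grips with 20 to 120 N. Pads are 22 mm wide; open, the fingers measure 114 mm over their backs; the gripper's body (76 mm by 85 mm) begins 54 mm behind the grasp point. The pads swing forward as they close: fully open they stand 13 mm farther back than shut.
Start: joints at [-1.384, 0.291, -0.153, 1.127, 0, 1.431], TCP at [0.168, -0.497, 0.207] pointing down, gripper open.
Joint ranges: [-2.52, 2.52], [-0.91, 1.74], [-1.3, 1.37], [-1.96, 2.02], [-1.52, 1.47], [-3.14, 3.14]. Speed limits (rad/s): [2.22, 2.22, 2.79, 3.14, 3.14, 3.14].

INTERFACE

Orientations are given as a unit quaternion [w, x, y, z].
In Python, from rig import manip gives the robot as it stands.
- The arm moves only by the tool step_arm, never from a script. Its argument "targets" is a list of rows, each a list of 6 numbers: the shift along the tool's x, y, z in mm, then the turn, a rotation vector about the tool's x, y, z in degrees. A call has 1 to 5 rows; each row shifts and turns the commanded pose from where the row before left it, along the tool's axes as they then stand; what a row does not reach is not made up. A row lasts 1/8 s, in which the tool goes at most 62.5 mm and 10.7 degrees, less where a joint would pass 70% of its speed; a pose out of reach is approached as far as the arm can. A call is refused whole if a number of a shift passes 62.5 or a number of a turn 10.7, either way. A call with a gripper value outside its range is refused whole. "claw" is the gripper's target within -1 to 1 (fully open at 1, half-way at 0, shut at -1), set as the call begins (left out, the last holds). The fingers move at their own pace and stop on an object; "squeeze" is the grip in N (left out, the last holds). Time passes only in rows, so rows that do not move let the fingers close. It gives the time, the measured TCP pose, the force and the opening at its end, in the units of the state.
- manip.read_state(): the state, without advancing time (a new reading comes with each control period).
- manip.get_image(name): name is "scene" or "top" or "wrist"; returns a dict with "img" (480x640x3 uint8, red, green, blue), "camera_matrix" (3x3 intrinsics, pixels), "extrinsics" (4x4, takes a point from camera to world coordinates). Camera axes: x right, y up, looking along -z (the intrinsics and any distortion apply to the point x, -y, -z); pixel columns grow to the right and rows downward; lengths in m; the calibration is good to about 2 mm. A picture is of the moment at which its call begins. There is no depth.
- manip.finish_job(): hands the job in, once; it reports no verdict.
The state is a dict: "clock": time; "joint_pos": joint angles; "joint_vel": joint speeds; "effort": joint torques, N m; "tcp_pos": TCP position; "orientation": TCP orientation; "contact_force": force on the tool from outside, world axes, zero at the start; "moment": the same for the moment, N m; "width": finger opening in m.
Only numpy, scipy, OpenCV 4.12 (cv2) and the standard library are available. Lean on these libraries where they do the work, as an engineer would, in place of code of your own. Each camera call takes 0.05 s, during which the arm holds its last target. There are 200 camera calls.

## Working session

There is one attempt and no reset: what is moved stays moved. The work goes in short steps, Python scripts to look and compute and a tool call to move; the robot and the scene stay as the last step left them, time stands still between calls to the robot, and variables do not carry over. Pictures are saved under pics/ and viewed, about 8 in all and at most 12, crops included, and the job is handed in when it is done.

Besides the shell and the picture viewer there is one more tool, called after "Call:" as name(argument=value, ...) on one line, values as JSON. step_arm: Moves the arm, as the interface text tells. Its arguments: {"type":"object","properties":{"targets":{"type":"array"},"claw":{"type":"number"},"squeeze":{"type":"number"}},"required":["targets"]}

```bash
ls && mkdir -p pics && python3 - <<'E'
from rig import manip
import cv2,numpy as np
s=manip.read_state();print(s)
for n in("top","scene"):
    d=manip.get_image(n);cv2.imwrite(f"pics/{n}0.png",d["img"][:,:,::-1]);print(n,d["camera_matrix"],d["extrinsics"].round(4))
    np.savez(f"{n}0.npz",**d)
E
```

```text
pics
{'clock': 0.0, 'joint_pos': array([-1.38427740e+00,  2.91269674e-01, -1.54111311e-01,  1.12671769e+00,
       -3.27839385e-05,  1.43147856e+00]), 'joint_vel': array([-3.69188116e-04,  7.11203936e-04,  6.70845668e-04,  1.57328695e-05,
        4.07783955e-05, -1.80194441e-03]), 'effort': array([-1.40076805e-03, -5.37141931e+01,  3.31375372e+01,  1.58068846e-02,
       -2.68877620e-04, -3.73442035e-06]), 'tcp_pos': array([ 0.16794897, -0.49691425,  0.20624345]), 'orientation': array([-4.37595337e-04,  8.12434927e-01, -5.83051511e-01, -4.82502409e-04]), 'contact_force': array([0.17754908, 0.31905021, 0.63577076]), 'moment': array([ 0.02305275, -0.02065233,  0.02809976]), 'width': 0.085156920043363}
top [[468.49774928   0.         320.9076963 ]
 [  0.         468.49774928 240.92312246]
 [  0.           0.           1.        ]] [[ 0.0095  0.9925 -0.1221  0.4263]
 [-0.9998  0.0116  0.0162  0.007 ]
 [ 0.0175  0.1219  0.9924  1.2439]
 [ 0.      0.      0.      1.    ]]
scene [[488.55550217   0.         324.57926209]
 [  0.         488.55550217 237.0140044 ]
 [  0.           0.           1.        ]] [[ 0.8067 -0.4946  0.3233  0.9177]
 [ 0.5909  0.6799 -0.4342 -0.4877]
 [-0.0051  0.5414  0.8408  1.0077]
 [ 0.      0.      0.      1.    ]]
```

View pics/top0.png

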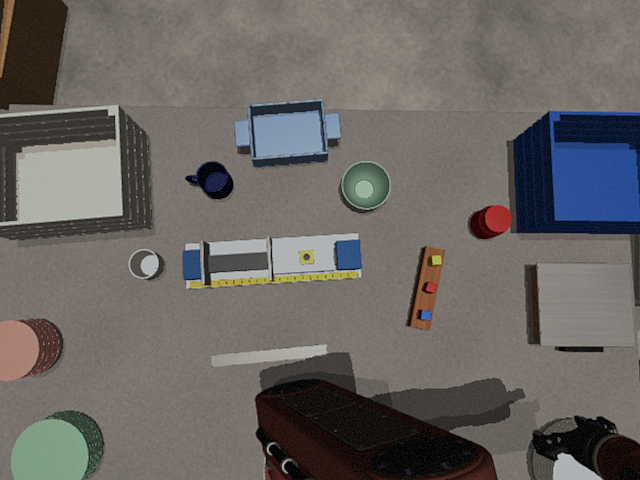

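View pics/scene0.png

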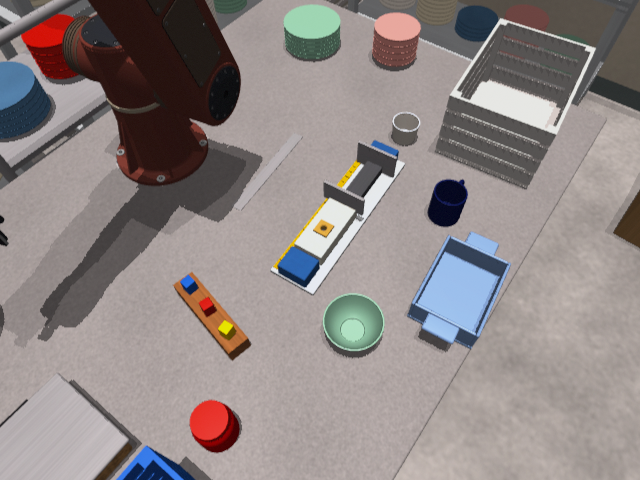

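Top view: the gauge runs along world y, with its brass boss at px (307,257). The holder has yellow (436,260), red (430,287) and blue (425,315) knobs. The scene view agrees. Next I turn these into positions.

```bash
cat > h.py <<'E'
import cv2,numpy as np
from rig import manip
from scipy.spatial.transform import Rotation as R
def ray(d,uv,z):
    K,E=d["camera_matrix"],d["extrinsics"]
    uv=np.atleast_2d(uv).astype(float)
    c=np.c_[(uv[:,0]-K[0,2])/K[0,0],-(uv[:,1]-K[1,2])/K[1,1],-np.ones(len(uv))]@E[:3,:3].T
    o=E[:3,3]; return o+c*((z-o[2])/c[:,2])[:,None]
def proj(d,p):
    K,E=d["camera_matrix"],d["extrinsics"]
    q=(np.atleast_2d(p)-E[:3,3])@E[:3,:3]
    return np.c_[K[0,2]-K[0,0]*q[:,0]/q[:,2],K[1,2]+K[1,1]*q[:,1]/q[:,2]]
def blobs(d,lo,hi,amin=20):
    hsv=cv2.cvtColor(d["img"],cv2.COLOR_RGB2HSV)
    h=(hsv[...,0].astype(int)+10)%180 # red -> ~10
    m=((h>=lo[0])&(h<=hi[0])&(hsv[...,1]>=lo[1])&(hsv[...,2]>=lo[2])&(hsv[...,1]<=hi[1])&(hsv[...,2]<=hi[2])).astype(np.uint8)
    cs,_=cv2.findContours(m,cv2.RETR_EXTERNAL,cv2.CHAIN_APPROX_NONE)
    return [c for c in cs if cv2.contourArea(c)>=amin]
def tool():
    s=manip.read_state();q=s["orientation"];return s,R.from_quat(q[[1,2,3,0]])
E
python3 - <<'E'
from h import *
for n in("top","scene"):
    d=dict(np.load(n+"0.npz"))
    for nm,lo,hi,z in(("red",(5,180,80),(14,255,255),.07),("yel",(34,150,100),(45,255,255),.07),("blue",(115,150,60),(132,255,255),.07),("brass",(25,80,80),(38,255,255),.054)):
        for c in blobs(d,lo,hi,25):
            (u,v),wh,a=cv2.minAreaRect(c)
            if 180<u<500 and 200<v<350: print(n,nm,round(u),round(v),np.round(wh,1),round(a),ray(d,(u,v),z)[0].round(4))
s,r=tool();print(r.as_matrix().round(3))
E
```

```text
top red 498 219 [26. 26.] 90 [ 0.6325 -0.4645  0.07  ]
top yel 198 284 [ 5. 17.] 86 [0.4593 0.2914 0.07  ]
top yel 241 281 [ 5.4 61. ] 87 [0.4675 0.1848 0.07  ]
top yel 316 276 [ 5.  82.1] 86 [ 0.481  -0.0007  0.07  ]
top blue 426 315 [8. 9.] 90 [ 0.3882 -0.274   0.07  ]
top blue 191 265 [28.7 16.6] 88 [0.5075 0.3109 0.07  ]
top blue 348 255 [28.1 23.4] 86 [ 0.5369 -0.0806  0.07  ]
top brass 230 282 [ 6.6 80.3] 86 [0.4645 0.2163 0.054 ]
top brass 352 275 [ 6. 11.] 90 [ 0.4865 -0.091   0.054 ]
top brass 304 256 [12.3  7.6] 22 [0.5341 0.0311 0.054 ]
scene red 206 304 [10.2 11.7] 58 [ 0.4532 -0.285   0.07  ]
scene yel 225 327 [11.4 11.6] 34 [ 0.5221 -0.2995  0.07  ]
scene yel 299 235 [ 2.6 79. ] 38 [ 0.5067 -0.0343  0.07  ]
scene blue 189 284 [15.6 12. ] 45 [ 0.3921 -0.273   0.07  ]
scene blue 297 265 [33.6 30.1] 29 [ 0.5516 -0.0984  0.07  ]
scene brass 226 330 [17.6 15.8] 41 [ 0.5212 -0.2987  0.054 ]
scene brass 323 228 [17.  13.9] 27 [0.5329 0.0236 0.054 ]
scene brass 301 233 [ 4.8 87. ] 38 [ 0.4998 -0.0183  0.054 ]
[[ 0.32  -0.947 -0.   ]
 [-0.947 -0.32   0.001]
 [-0.001 -0.    -1.   ]]
```

Call:
step_arm(targets=[[-16,-48,0,0,0,0],[-16,-48,0,0,0,0],[-16,-48,0,0,0,0],[-16,-48,0,0,0,0],[-16,-48,0,0,0,0]], claw=1)

```text
clock: 0.72
tcp_pos: [0.3708, -0.3435, 0.2066]
orientation: [-0.0, 0.812, -0.583, -0.0]
contact_force: [1.6, -0.0, -0.1]
width: 0.0853
```

Call:
step_arm(targets=[[-16,-48,0,0,0,0],[-14,-48,0,0,0,0],[0,0,0,0,0,10],[0,0,0,0,0,10],[0,0,0,0,0,10]])

```text
clock: 1.35
tcp_pos: [0.4511, -0.2852, 0.2064]
orientation: [-0.0, -0.632, 0.775, 0.0]
contact_force: [-0.1, 0.6, -0.9]
width: 0.0858
```

```bash
python3 - <<'E'
from h import *
s,r=tool();print(s["clock"],s["tcp_pos"].round(4),r.as_matrix().round(3),s["contact_force"].round(2))
d=manip.get_image("wrist");cv2.imwrite("pics/w1.png",d["img"][:,:,::-1]);np.savez("w1.npz",**d);print(d["extrinsics"].round(3))
print(proj(d,[[.453,-.284,.081]]))
E
```

```text
1.35 [ 0.4511 -0.2852  0.2064] [[-0.202 -0.979 -0.001]
 [-0.979  0.202  0.001]
 [-0.     0.001 -1.   ]] [-0.1   0.58 -0.9 ]
[[-0.201  0.946  0.254  0.516]
 [-0.98  -0.194 -0.053 -0.299]
 [-0.001 -0.26   0.966  0.373]
 [ 0.     0.     0.     1.   ]]
[[321.78024419 224.5288774 ]]
```

View pics/w1.png

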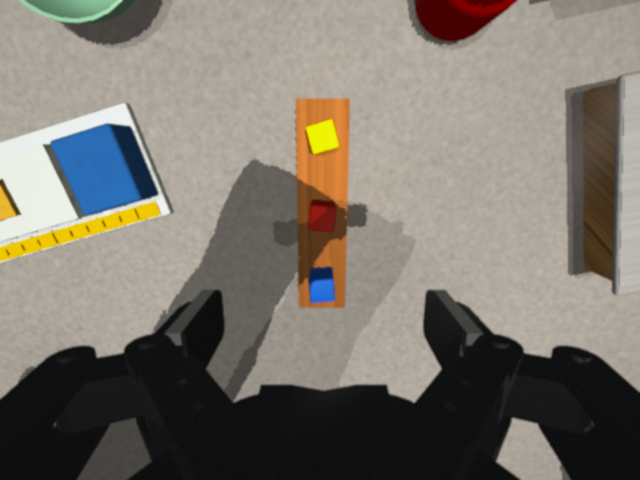

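Wrist view: the holder is square to the tool. The red knob is at (322,216) in shadow, with yellow at (322,137) and blue at (321,285). The knob looks slightly turned, so I'll measure its yaw and the gauge's yaw.

```bash
python3 - <<'E'
from h import *
d=dict(np.load("w1.npz"));s,r=tool();M=r.as_matrix()
im=d["img"]
hsv=cv2.cvtColor(im,cv2.COLOR_RGB2HSV)
print(hsv[210,322],hsv[222,322],hsv[228,322],hsv[200,322],hsv[216,305])
for nm,lo,hi in(("red",(5,160,40),(15,255,255)),):
    for c in blobs(d,lo,hi,150):
        rr=cv2.minAreaRect(c);print(nm,rr)
        if abs(rr[0][0]-322)<20:
            P=ray(d,rr[0],.078)[0];print(P.round(4),((P-s["tcp_pos"])@M*1000).round(1))
            Q=ray(d,cv2.boxPoints(rr),.081);e=np.diff(Q,axis=0);print(Q.round(4),np.degrees(np.arctan2(*((e@M)[:,[1,0]].T))))
x=cv2.resize(im[180:250,280:365],None,fx=8,fy=8,interpolation=cv2.INTER_CUBIC);x=np.clip(x*1.6,0,255).astype(np.uint8)
cv2.imwrite("pics/w1c.png",x[:,:,::-1])
t=dict(np.load("top0.npz"))
for c in blobs(t,(34,120,90),(45,255,255),25)+blobs(t,(115,150,60),(132,255,255),100):
    rr=cv2.minAreaRect(c)
    if 180<rr[0][0]<400: Q=ray(t,cv2.boxPoints(rr),.02);e=np.diff(Q,axis=0)[:2];print(rr,np.degrees(np.arctan2(e[:,1],e[:,0])))
E
```

```text
[  2 227 144] [  2 215 109] [  2 217 108] [  9 209  89] [ 14 187 124]
red ((321.9257507324219, 215.74256896972656), (25.47295379638672, 29.751611709594727), 5.710593223571777)
[ 0.4602 -0.2856  0.078 ] [ -1.6  -9.1 128.4]
[[ 0.4513 -0.2708  0.081 ]
 [ 0.4768 -0.279   0.081 ]
 [ 0.4701 -0.3004  0.081 ]
 [ 0.4444 -0.2926  0.081 ]] [-84.27158344   5.20330252  94.59613112]
red ((465.5, 20.0), (40.0, 99.0), 90.0)
((199.5, 284.5), (5.0, 19.0), 90.0) [ -89.42167656 -177.79498365]
((241.46035766601562, 281.32586669921875), (5.637314319610596, 61.012184143066406), 86.633544921875) [ -86.04216214 -175.36072624]
((316.00518798828125, 276.580322265625), (5.343728542327881, 82.15178680419922), 86.3086166381836) [ -85.71693106 -176.29225723]
((306.0862121582031, 257.03448486328125), (13.038142204284668, 13.287277221679688), 85.2363510131836) [ -84.56390743 -174.58782159]
((191.31541442871094, 264.5701599121094), (28.72507667541504, 16.56895637512207), 87.61405944824219) [ -86.94084793 -175.28892995]
((347.9294128417969, 254.58236694335938), (28.147615432739258, 23.39243507385254), 85.60128784179688) [ -84.90836779 -175.64346072]
((215.5, 181.5), (19.0, 17.0), 0.0) [  2.24934637 -89.18267951]
```

View pics/w1c.png

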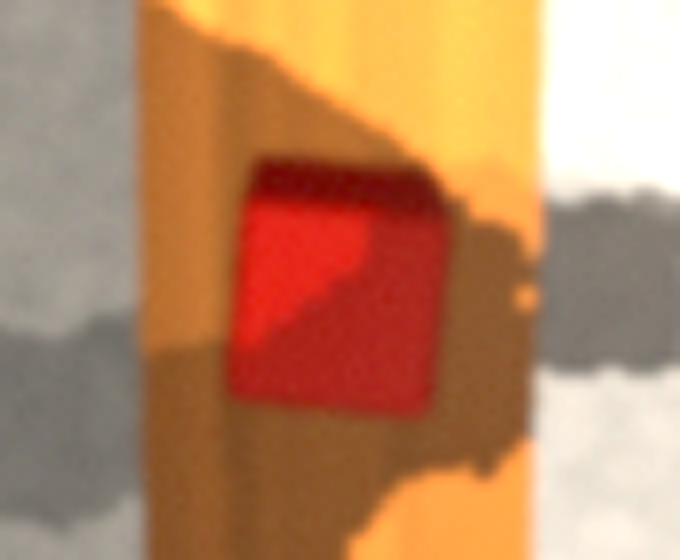

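Crop: the knob's top-face corners give a centre of px (322.3,218.3) and a turn of about +5° relative to the tool. Shift about (-1,-8) mm, turn 5° and descend.

Call:
step_arm(targets=[[-1,-8,20,0,0,0],[0,0,40,0,0,5],[0,0,40,0,0,0],[0,0,35,0,0,0],[0,0,19,0,0,0]])

```text
clock: 2.02
tcp_pos: [0.4581, -0.2853, 0.0507]
orientation: [-0.0, -0.601, 0.799, 0.001]
contact_force: [0.5, -0.0, 0.5]
width: 0.0853
```

Call:
step_arm(targets=[[0,0,0,0,0,0],[0,0,0,0,0,0],[0,0,0,0,0,0],[0,0,0,0,0,0],[0,0,0,0,0,0]], claw=-1, squeeze=40)

```text
clock: 2.65
tcp_pos: [0.4599, -0.2866, 0.0539]
orientation: [0.0, -0.6, 0.8, -0.001]
contact_force: [-0.7, 1.1, 5.2]
width: 0.0225
```

Call:
step_arm(targets=[[0,0,0,0,0,0],[0,0,0,0,0,0]])

```text
clock: 2.9
tcp_pos: [0.4599, -0.2867, 0.0539]
orientation: [0.0, -0.6, 0.8, -0.001]
contact_force: [-0.5, 0.9, 5.2]
width: 0.0222
```

Call:
step_arm(targets=[[0,0,-20,0,0,0],[0,0,-30,0,0,0],[0,0,-40,0,0,0],[0,0,-20,0,0,0],[0,0,0,0,0,0]])

```text
clock: 3.52
tcp_pos: [0.4601, -0.287, 0.1644]
orientation: [0.0, -0.6, 0.8, -0.002]
contact_force: [0.7, 0.2, -1.9]
width: 0.0221
```

```bash
python3 - <<'E'
from h import *
s,r=tool();print(s["tcp_pos"].round(4),s["width"],s["contact_force"].round(1));M=r.as_matrix();print(M.round(3))
d=manip.get_image("wrist");np.savez("w2.npz",**d)
t=manip.get_image("top");sc=manip.get_image("scene")
np.savez("t2.npz",**t);np.savez("s2.npz",**sc)
g={}
for n,q in(("top",t),("scene",sc),("wrist",d)):
    for c in blobs(q,(28,120,90),(45,255,255),40):
        rr=cv2.minAreaRect(c); P=ray(q,rr[0],.054)[0]
        if abs(P[0]-.533)<.02 and abs(P[1]-.025)<.03: print(n,np.round(rr[0],1),np.round(rr[1],1),P.round(4))
cr=t["img"][200:320,250:450]
a=cv2.resize(t["img"][220:310,270:460],(760,360),interpolation=cv2.INTER_CUBIC)
b=cv2.resize(sc["img"][200:290,180:370],(760,360)) if 0 else d["img"][:240]
cv2.imwrite("pics/m2.png",np.vstack([a,np.pad(b,((0,0),(0,120),(0,0)))])[:,:,::-1])
E
```

```text
[ 0.4601 -0.287   0.1644] 0.022072310004003174 [ 0.7  0.2 -1.9]
[[-0.281 -0.96   0.003]
 [-0.96   0.281 -0.002]
 [ 0.001 -0.003 -1.   ]]
scene [323.3 227.9] [15.3 13.5] [0.5334 0.0236 0.054 ]
```

View pics/m2.png

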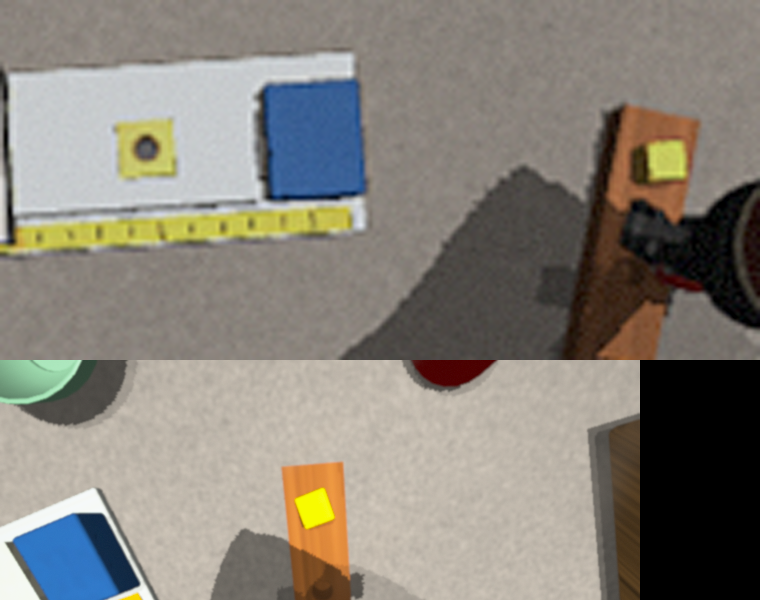

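Composite view: the hand has lifted the red pin out of the holder, with yellow undisturbed. The guide hole is at top px (306.5,257.0), and the carriage sits near the -y stop. I'll compute the move.

```bash
python3 - <<'E'
from h import *
s,r=tool();M=r.as_matrix()
t=dict(np.load("t2.npz"));sc=dict(np.load("s2.npz"))
P=ray(t,(306.5,257.0),.052)[0];Q=ray(sc,(323.3,227.9),.054)[0];print(P,Q)
G=(P+Q)/2;print(((G-s["tcp_pos"])@M*1000).round(1))
E
```

```text
[0.53122522 0.02388672 0.052     ] [0.53347054 0.02359963 0.054     ]
[-317.7   16.1  109. ]
```

Call:
step_arm(targets=[[-53,3,0,0,0,0],[-53,3,0,0,0,0],[-53,3,0,0,0,0],[-53,3,0,0,0,0],[-53,2,0,0,0,0]])

```text
clock: 4.3
tcp_pos: [0.5139, -0.0473, 0.1616]
orientation: [0.007, -0.614, 0.789, 0.007]
contact_force: [0.6, -0.7, -1.1]
width: 0.0217
```

Call:
step_arm(targets=[[-53,2,0,0,0,0],[0,0,10,0,0,-10.4],[0,0,10,0,0,-10.4],[0,0,10,0,0,0],[0,0,0,0,0,0]])

```text
clock: 4.92
tcp_pos: [0.5195, -0.022, 0.1326]
orientation: [-0.018, 0.756, -0.654, -0.012]
contact_force: [-0.5, 1.1, -1.3]
width: 0.0218
```

```bash
python3 - <<'E'
from h import *
s,r=tool();print(s["tcp_pos"].round(4),s["width"],s["contact_force"].round(1));M=r.as_matrix();print(M.round(3))
d=manip.get_image("wrist");t=manip.get_image("top");sc=manip.get_image("scene")
for n,q in(("w3",d),("t3",t),("s3",sc)):np.savez(n+".npz",**q)
u,v=proj(sc,[.5323,.0238,.08])[0].astype(int);print(u,v)
b=cv2.resize(sc["img"][v-45:v+45,u-50:u+50],None,fx=6,fy=6,interpolation=cv2.INTER_CUBIC)
cv2.imwrite("pics/m3.png",b[:,:,::-1]);print("crop org",u-50,v-45)
E
```

```text
[ 0.5195 -0.022   0.1326] 0.021842602617822452 [-0.5  1.1 -1.3]
[[ 0.145 -0.989  0.006]
 [-0.989 -0.145  0.042]
 [-0.041 -0.012 -0.999]]
322 221
crop org 272 176
```

View pics/m3.png

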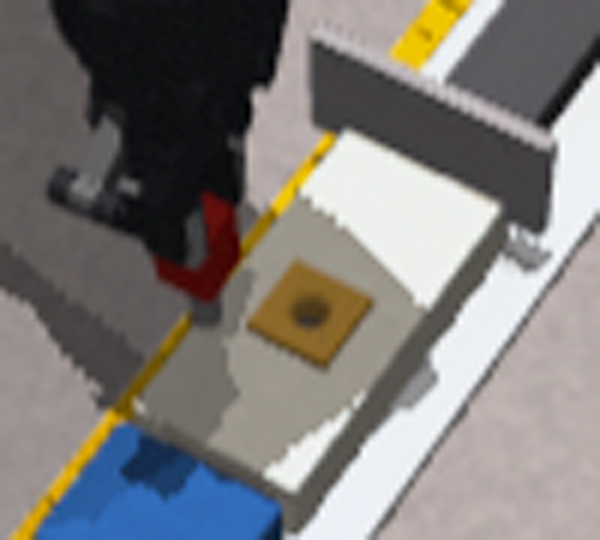

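Scene crop: the pin is held about 45 mm short of the guide hole (hole at crop (312,311), full image (324,228)), and the tool is tilted about 2.4°. The fast rows lost some motion, so I'll level and continue more slowly.

```bash
cat >> h.py <<'E'
RD=np.array([[.078,-.997,0],[-.997,-.078,0],[0,0,-1]]).T.T
RD=np.column_stack([[.078,-.997,0],[-.997,-.078,0],[0,0,-1]])
def go(p):
    s,r=tool();M=r.as_matrix()
    print(s["clock"],"tcp",s["tcp_pos"].round(4),"F",s["contact_force"].round(1),"shift mm",((np.array(p)-s["tcp_pos"])@RD*1000).round(1),"rotvec deg",np.degrees(R.from_matrix(M.T@RD).as_rotvec()).round(2))
E
python3 - <<'E'
from h import *
sc=dict(np.load("s3.npz"));print(ray(sc,(272+312/6,176+311/6),.053))
go([.5323,.0238,.125])
E
```

```text
[[0.53428787 0.0252566  0.053     ]]
5.075 tcp [ 0.5206 -0.0222  0.134 ] F [-0.3  0.3 -1.4] shift mm [-45.  -15.2   9. ] rotvec deg [-0.75  2.33  3.98]
```

Call:
step_arm(targets=[[0,0,0,-0.75,2.3,4],[-15,-5,3,0,0,0],[-15,-5,3,0,0,0],[-15,-5,3,0,0,0],[0,0,0,0,0,0]])

```text
clock: 5.7
tcp_pos: [0.5319, 0.0253, 0.1246]
orientation: [-0.0, 0.735, -0.678, -0.001]
contact_force: [0.6, 0.0, -1.1]
width: 0.0214
```

Call:
step_arm(targets=[[0,0,0,0,0,0],[0,0,0,0,0,0]])

```text
clock: 5.95
tcp_pos: [0.5319, 0.0236, 0.125]
orientation: [-0.0, 0.735, -0.678, -0.0]
contact_force: [-0.3, 0.3, -0.8]
width: 0.0222
```

```bash
python3 - <<'E'
from h import *
go([.5325,.0243,.125])
d=manip.get_image("wrist");sc=manip.get_image("scene");t=manip.get_image("top")
for n,q in(("w4",d),("t4",t),("s4",sc)):np.savez(n+".npz",**q)
b=cv2.resize(sc["img"][180:250,285:365],None,fx=7.5,fy=7.5,interpolation=cv2.INTER_CUBIC)
a=cv2.resize(t["img"][230:290,280:330],None,fx=4,fy=4,interpolation=cv2.INTER_CUBIC)
cv2.imwrite("pics/m4.png",np.hstack([b,np.pad(a,((0,len(b)-len(a)),(0,0),(0,0)))])[:,:,::-1])
E
```

```text
5.95 tcp [0.5319 0.0236 0.125 ] F [-0.3  0.3 -0.8] shift mm [-0.7 -0.7  0. ] rotvec deg [-0.    0.03  0.08]
```

View pics/m4.png

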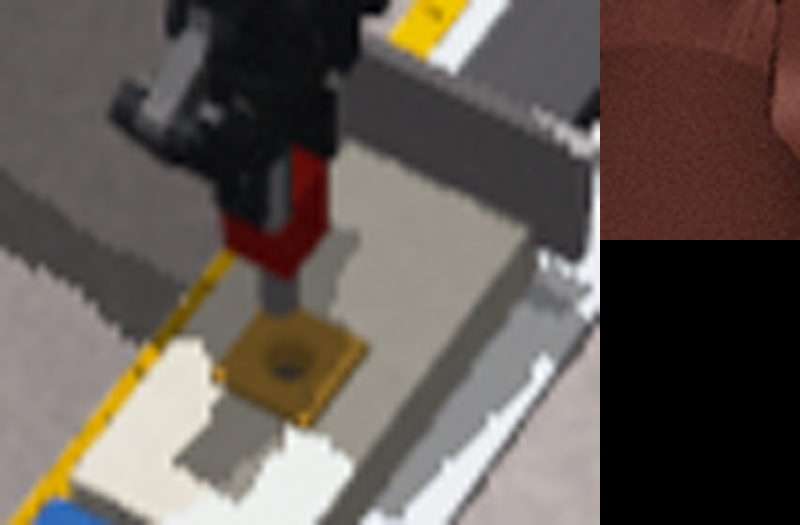

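Scene crop: the shank's lower end is at about crop (281,308), so full (322.5,221). The hole is at crop (291,358), so full (323.8,227.7). I'll check the alignment along the vertical.

```bash
python3 - <<'E'
from h import *
sc=dict(np.load("s4.npz"))
hole=(285+291/7.5,180+359/7.5);tip=(285+281/7.5,180+308/7.5);kn=(285+288/7.5,180+280/7.5)
H=ray(sc,hole,.053)[0];print("hole",H)
for z in(.076,.078,.08):print("tip",z,ray(sc,tip,z)[0])
print(proj(sc,[[.5319,.0236,.078],[.5319,.0236,.12],H,H+[0,0,.025]]),hole,tip)
w=dict(np.load("w4.npz"));print(proj(w,[[.5325,.0243,.053],[.5319,.0236,.1]]))
E
```

```text
hole [0.53396315 0.02490373 0.053     ]
tip 0.076 [0.52948858 0.02602935 0.076     ]
tip 0.078 [0.53032195 0.02492649 0.078     ]
tip 0.08 [0.53115532 0.02382363 0.08      ]
[[322.67646793 221.77968995]
 [322.51964704 211.12576107]
 [323.8        227.86666667]
 [323.73049636 221.83632535]] (323.8, 227.86666666666667) (322.4666666666667, 221.06666666666666)
[[322.43026873 241.4396492 ]
 [323.219464   262.95260854]]
```

Call:
step_arm(targets=[[-0.5,-3,8,0,0,0],[0,0,8,0,0,0],[0,0,4,0,0,0],[0,0,0,0,0,0]])

```text
clock: 6.6
tcp_pos: [0.5344, 0.0247, 0.1044]
orientation: [0.0, 0.735, -0.678, -0.001]
contact_force: [0.6, 1.0, -0.6]
width: 0.0218
```

Call:
step_arm(targets=[[0,0,3,0,0,0],[0,0,2,0,0,0],[0,0,2,0,0,0],[0,0,2,0,0,0],[0,0,0,0,0,0]])

```text
clock: 7.22
tcp_pos: [0.5347, 0.0247, 0.0958]
orientation: [-0.0, 0.735, -0.678, -0.0]
contact_force: [1.4, -0.3, -0.8]
width: 0.0222
```

Call:
step_arm(targets=[[0,0,2,0,0,0],[0,0,2,0,0,0],[0,0,2,0,0,0],[0,0,2,0,0,0],[0,0,0,0,0,0]])

```text
clock: 7.85
tcp_pos: [0.5347, 0.0247, 0.0878]
orientation: [-0.0, 0.735, -0.678, -0.0]
contact_force: [0.6, 0.2, -0.9]
width: 0.022
```

Call:
step_arm(targets=[[0,0,2,0,0,0],[0,0,2,0,0,0],[0,0,2,0,0,0],[0,0,1,0,0,0],[0,0,0,0,0,0]])

```text
clock: 8.48
tcp_pos: [0.5348, 0.0247, 0.0809]
orientation: [-0.0, 0.735, -0.678, -0.0]
contact_force: [-0.8, 0.8, -1.6]
width: 0.0217
```

Call:
step_arm(targets=[[0,0,1,0,0,0],[0,0,1,0,0,0],[0,0,0,0,0,0],[0,0,0,0,0,0]])

```text
clock: 8.98
tcp_pos: [0.5362, 0.0246, 0.0803]
orientation: [-0.001, 0.735, -0.678, 0.001]
contact_force: [-0.2, 0.7, 10.0]
width: 0.0217
```

Call:
step_arm(targets=[[0,0,1,0,0,0],[0,0,0,0,0,0],[0,0,0,0,0,0]])

```text
clock: 9.35
tcp_pos: [0.537, 0.0246, 0.0801]
orientation: [-0.002, 0.735, -0.678, 0.002]
contact_force: [-1.8, 0.9, 16.0]
width: 0.0219
```

Standing on the strip: contact at TCP z ≈ 0.080, 16 N. I'll ease off to a light preload, then slide toward +y.

Call:
step_arm(targets=[[0,0,-1.5,0,0,0],[0,0,0,0,0,0],[0,0,0,0,0,0]])

```text
clock: 9.72
tcp_pos: [0.5359, 0.0246, 0.0804]
orientation: [-0.001, 0.735, -0.678, 0.001]
contact_force: [-0.2, -0.3, 8.6]
width: 0.0222
```

Call:
step_arm(targets=[[-1,0,0,0,0,0],[-2,0,0,0,0,0],[-2,0,0,0,0,0],[-2,0,0,0,0,0],[-2,0,0,0,0,0]])

```text
clock: 10.35
tcp_pos: [0.5355, 0.0316, 0.0805]
orientation: [0.001, 0.734, -0.679, 0.002]
contact_force: [0.1, -8.4, 7.6]
width: 0.0218
```

Call:
step_arm(targets=[[-2,0,0,0,0,0],[-2,0,0,0,0,0],[-2,0,0,0,0,0],[-2,0,0,0,0,0],[-2,0,0,0,0,0]])

```text
clock: 10.98
tcp_pos: [0.5347, 0.0415, 0.0804]
orientation: [0.001, 0.734, -0.679, 0.002]
contact_force: [0.1, -8.7, 7.4]
width: 0.0213
```

Call:
step_arm(targets=[[-1.5,0,0,0,0,0],[-1.5,0,0,0,0,0],[-1.5,0,0,0,0,0],[-1.5,0,0,0,0,0],[-1,0,0,0,0,0]])

```text
clock: 11.6
tcp_pos: [0.5341, 0.0485, 0.0804]
orientation: [0.001, 0.734, -0.679, 0.002]
contact_force: [1.3, -8.1, 7.7]
width: 0.0217
```

Call:
step_arm(targets=[[-1,0,0,0,0,0],[-1,0,0,0,0,0],[-1,0,0,0,0,0],[-1,0,0,0,0,0],[-1,0,0,0,0,0]])

```text
clock: 12.22
tcp_pos: [0.5337, 0.0535, 0.0804]
orientation: [0.001, 0.734, -0.679, 0.002]
contact_force: [-0.3, -7.6, 8.3]
width: 0.0214
```

Call:
step_arm(targets=[[-1,0,0,0,0,0],[-1,0,0,0,0,0],[-1,0,0,0,0,0],[-1,0,0,0,0,0]])

```text
clock: 12.72
tcp_pos: [0.5334, 0.0575, 0.0804]
orientation: [0.001, 0.734, -0.679, 0.002]
contact_force: [0.4, -7.6, 8.6]
width: 0.0219
```

Call:
step_arm(targets=[[-1,0,0,0,0,0],[-1,0,0,0,0,0],[-1,0,0,0,0,0],[-1,0,0,0,0,0],[-1,0,0,0,0,0]])

```text
clock: 13.35
tcp_pos: [0.5323, 0.0634, 0.0799]
orientation: [0.0, 0.735, -0.679, 0.001]
contact_force: [-0.3, -2.3, 0.1]
width: 0.0218
```

```bash
python3 -c "
from h import *
go([.5325,.06,.08])"
```

```text
13.35 tcp [0.5323 0.0634 0.0799] F [-0.3 -2.3  0.1] shift mm [ 3.4  0.1 -0.1] rotvec deg [-0.06 -0.09  0.06]
```

Vertical force has fallen from 8 N to 0, so the tip has reached the hole's edge. Press lightly and creep on.

Call:
step_arm(targets=[[-0.5,0,0.5,0,0,0],[-0.5,0,0.5,0,0,0],[0,0,0,0,0,0]])

```text
clock: 13.72
tcp_pos: [0.5314, 0.0656, 0.0783]
orientation: [-0.0, 0.735, -0.678, -0.0]
contact_force: [-0.2, -1.8, 0.2]
width: 0.0216
```

Call:
step_arm(targets=[[-0.5,0,0.5,0,0,0],[-0.5,0,0.5,0,0,0],[0,0,0,0,0,0]])

```text
clock: 14.1
tcp_pos: [0.5314, 0.0666, 0.0774]
orientation: [-0.0, 0.735, -0.678, -0.0]
contact_force: [-0.2, -2.2, -1.2]
width: 0.0219
```

Call:
step_arm(targets=[[0,0,1,0,0,0],[0,0,1,0,0,0],[0,0,0,0,0,0]])

```text
clock: 14.48
tcp_pos: [0.5314, 0.0666, 0.0754]
orientation: [-0.0, 0.735, -0.678, -0.0]
contact_force: [0.1, -1.8, -1.9]
width: 0.0219
```

Call:
step_arm(targets=[[0,0,1,0,0,0],[0,0,1,0,0,0],[0,0,0,0,0,0]])

```text
clock: 14.85
tcp_pos: [0.5314, 0.0666, 0.0734]
orientation: [-0.0, 0.735, -0.678, -0.0]
contact_force: [0.8, -1.2, -2.0]
width: 0.0217
```

Call:
step_arm(targets=[[0,0,1.5,0,0,0],[0,0,1.5,0,0,0],[0,0,1.5,0,0,0],[0,0,1.5,0,0,0],[0,0,0,0,0,0]])

```text
clock: 15.48
tcp_pos: [0.5313, 0.0666, 0.0673]
orientation: [-0.0, 0.735, -0.678, -0.0]
contact_force: [-0.3, -0.8, -1.6]
width: 0.0216
```

Call:
step_arm(targets=[[0,0,1.5,0,0,0],[0,0,1.5,0,0,0],[0,0,1,0,0,0],[0,0,0,0,0,0]])

```text
clock: 15.98
tcp_pos: [0.5314, 0.0666, 0.0634]
orientation: [-0.0, 0.735, -0.678, -0.0]
contact_force: [-0.2, -1.2, -2.2]
width: 0.0217
```

Call:
step_arm(targets=[[0,0,1,0,0,0],[0,0,0.7,0,0,0],[0,0,0,0,0,0]])

```text
clock: 16.35
tcp_pos: [0.5319, 0.0668, 0.0627]
orientation: [-0.001, 0.735, -0.678, 0.0]
contact_force: [-2.6, -0.5, 10.5]
width: 0.0219
```

Firm stop at TCP z 0.0627, 17.6 mm below strip contact, so the pin is home. Unload and open.

Call:
step_arm(targets=[[0,0,-1,0,0,0],[0,0,0,0,0,0]])

```text
clock: 16.6
tcp_pos: [0.5316, 0.0666, 0.0629]
orientation: [-0.0, 0.735, -0.678, -0.0]
contact_force: [-0.3, -0.4, 2.9]
width: 0.0219
```

Call:
step_arm(targets=[[0,0,0,0,0,0],[0,0,0,0,0,0],[0,0,0,0,0,0],[0,0,0,0,0,0]], claw=-0.1)

```text
clock: 17.1
tcp_pos: [0.5315, 0.0666, 0.0627]
orientation: [-0.0, 0.735, -0.678, -0.0]
contact_force: [-0.7, 0.2, -0.5]
width: 0.0385
```

Released (width 38 mm, no force). Raise clear.

Call:
step_arm(targets=[[0,0,-10,0,0,0],[0,0,-20,0,0,0],[0,0,-30,0,0,0],[0,0,-35,0,0,0],[0,0,-35,0,0,0]])

```text
clock: 17.73
tcp_pos: [0.5315, 0.0665, 0.1947]
orientation: [-0.0, 0.735, -0.678, -0.0]
contact_force: [1.0, 0.1, -0.4]
width: 0.0383
```

Call:
step_arm(targets=[[0,25,-10,0,0,0],[0,25,0,0,0,0],[0,0,0,0,0,0],[0,0,0,0,0,0]])

```text
clock: 18.23
tcp_pos: [0.4824, 0.0625, 0.2033]
orientation: [-0.001, 0.735, -0.678, 0.0]
contact_force: [0.3, 0.2, -0.1]
width: 0.0384
```

```bash
python3 - <<'E'
from h import *
s,_=tool();print(s["clock"],s["tcp_pos"].round(4),s["contact_force"].round(1),s["width"])
d=manip.get_image("wrist");sc=manip.get_image("scene")
b=cv2.resize(sc["img"][180:270,280:370],(480,480),interpolation=cv2.INTER_CUBIC)
a=cv2.resize(d["img"],(320,240))
cv2.imwrite("pics/m5.png",np.hstack([b,np.pad(a,((0,240),(0,0),(0,0)))])[:,:,::-1])
u=ray(sc,(280,180),.09)
for c in blobs(sc,(5,180,60),(15,255,255),25):print(cv2.minAreaRect(c))
print("expected knob top centre px",proj(sc,[.5303,.0666,.09]))
E
```

```text
18.225 [0.4824 0.0625 0.2033] [ 0.3  0.2 -0.1] 0.03836351623901104
((214.00003051757812, 425.50006103515625), (51.61879348754883, 44.547725677490234), 45.0)
((332.5, 211.0), (16.0, 11.0), 90.0)
((58.75647735595703, 46.22538375854492), (59.168846130371094, 55.49778747558594), 59.74356460571289)
expected knob top centre px [[333.02302786 206.21511314]]
```

View pics/m5.png

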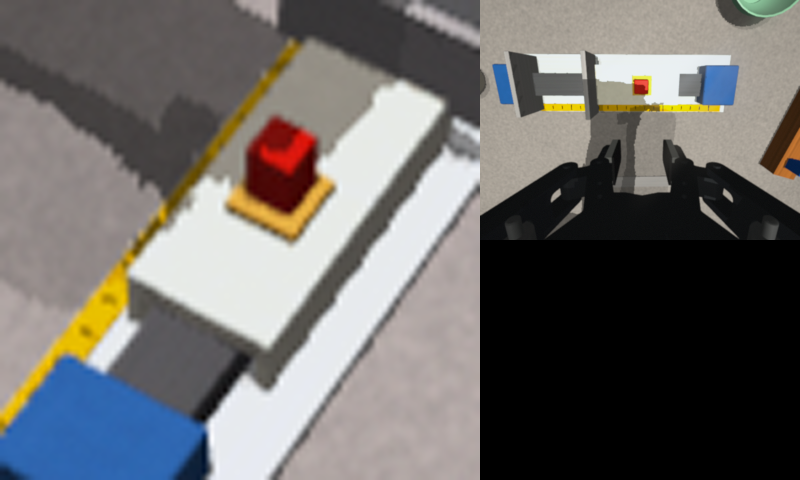

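The knob sits flat on the boss at crop (282,165), upright. The carriage has moved clear of the -y stop and the hand is away. Handing in.

```bash
python3 -c "
from rig import manip
print(manip.finish_job())"
```

```text
the job is handed in; nothing more can be done
None
```

The red pin is home in the hidden hole with its knob down on the boss. I released it and handed the job in at about 18 s. `finish_job` gave no verdict, so the evidence is my own readings:

- **On the strip:** I took the red pin from the middle socket and put it through the brass guide. It met the strip at TCP z ≈ 0.080 m, with up to 16 N before I eased off to about 8 N.
- **Finding the hole:** I slid the carriage with about 8 N on the tip. The vertical force fell to 0 at about 38 mm of tip travel, and the pin settled in the hole at about 42 mm.
- **Home:** the pin stopped firmly 17.6 mm below where it met the strip (18 mm expected), at about 10.5 N. The highest force I read on the gauge was 16 N, but readings came only at the end of each call.
- **Last picture:** the knob is upright and flat on the boss, and the carriage is well off its -y stop. The hand is clear, with finger opening 38 mm and no contact force.

Some things went wrong or were not checked:

- **Fast transfer:** it fell about 45 mm short and left the tool tilted 2.4°. I corrected both before inserting the pin.
- **Guide position:** the top and scene cameras disagreed by 2–3 mm. I used the scene view of the pin against the hole.
- **Other pins and crockery:** I did not re-measure them at the end. The moves stayed clear of them, but closing on the red pin pressed the fingertips on the wooden holder with about 5 N.

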